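# Seat the mirror plate on its three-ball base

### The job

Put the plate that carries the round mirror (not the one with the yellow bull's-eye target) onto the three-ball base, mirror facing the base's orange-striped edge, so that its three vees come over the three balls. Set it down without dropping it, press it straight down past the two spring rollers until they hold it fully home on the balls, then let go. Leave the target plate where it stands.

Things in the scene. Friction and masses are not known exactly. Their poses are not given: they have to be found in the camera images.
- mirror_plate: Loose mirror plate, 0.33 kg, 94 mm high; origin: middle of its underside, z up, mirror looks along -x. Aluminium slab 90 x 104 x 12 mm (x, y, z; both ends along y rounded), three steel vees 10 mm deep beneath it (it stands on these), black upright grip block 28 x 40 x 72 mm on its middle, round silver mirror 39 mm across, 5 mm thick, on the block's -x face.
- mirror_plate_grip (a point): Where to take the mirror plate: middle of its black grip block, 60 mm above the plate's underside, 38 mm above the slab's top, 34 mm below the block's top. Axes as the plate's. Take the block by its two plain side faces, 40 mm apart along y.
- mirror_plate_side (a point): Point of the mirror plate straight above its single vee: 34 mm from the grip point along the plate's +y, at the same height.
- target_plate_grip (a point): The bystander: a plate of the very same shape, size and axes, but with a yellow and black bull's-eye disc in place of the mirror and a yellow cap on the grip block. Middle of its grip block, 60 mm above its underside. Leave it alone.
- base_centre (a point): Fixed three-ball base, dark steel plate 104 x 164 x 10 mm (x, y, z). Point: its middle, at the height of the ball centres, 17 mm above the bench; z up, -x toward the long edge with the orange stripe. Balls 12 mm across: one 34 mm toward +y, two 32 mm toward -y and 26 mm to either side. Plate home: axes as the base's, grip point 58.5 mm straight above this point; some 4 mm of offset is taken up.
- base_ball (a point): Centre of the base's single ball, 34 mm from the base centre along the base's +y. With the mirror plate home, its side point lies 58.5 mm straight above this ball.
- catch_left (a joint): Sprung catch at the base's +y end (rad; 0 = at rest, grows outward, about 0.02 over a seated plate): orange roller 12 mm across, 29 mm long, 56.5 mm from the base centre, axis 36 mm above the bench; nothing on the base is higher than 43 mm. A plate set down first rests on both rollers about 10 mm too high; pressed with some 3 to 12 N they yield and snap over its ends.
- catch_right (a joint): The same sprung roller catch at the base's -y end.
Things that resemble listed ones, but are neither listed nor needed, are in the scene too. What is shaped like the mirror_plate but blue is not meant. Leave any turquoise look-alike of the part that bears base_centre alone.

How it is judged:
On the way, in this order (a step that is already met when the one before it is completed fails the run):
1. the mirror plate is lifted clear of the bench (height (world z) of mirror_plate_grip above 0.11 m), for 0.2 s.
2. the mirror plate is down on the three balls, the right way round (horizontal distance between mirror_plate_grip and base_centre below 0.006 m and horizontal distance between mirror_plate_side and base_ball below 0.008 m and z of mirror_plate_grip in the frame of base_centre below 0.0615 m), for 0.2 s.
At the end, for the whole second after the job is handed in: The mirror plate is released and home on the balls: grip point within 6 mm of straight above the base centre and at most 61.5 mm above it, side point within 8 mm of straight above the single ball, level within 0.05 rad (2.9 degrees); the target plate is within 30 mm of its start (all of step 2 and angle between mirror_plate_grip's own z axis and vertical below 0.05 rad and distance of target_plate_grip from where it was at the start of the episode below 0.03 m); the robot touches nothing.
It fails at once if the target plate is moved by more than 30 mm (distance of target_plate_grip from where it was at the start of the episode above 0.03 m).
It fails at once if the mirror plate is dropped (falls freely, faster than 0.6 m/s) (linear speed of mirror_plate above 0.6 m/s and contact force between the fingers and mirror_plate below 0.1 N).
It also fails if it takes over 42 s, if anything falls off the work surface, if the arm or the gripper's body presses on something with over 40 N, if the wrist force passes 120 N, or if a joint passes its speed limit or range.

### The arm

A 7-joint arm with a two-finger parallel gripper is mounted at the origin on a cart in front of the work surface, level with it; the furniture and walls round the work are solid. World frame = base frame: x ahead of the robot, y to its left, z up, the work surface at z = 0. Lengths are in m, angles in rad, forces in N, time in s.
With the tool pointing down it reaches from about 0.425 to 0.95 m from the base axis. Payload 16.7 kg.
Tool frame: the origin (TCP) lies midway between the tips of the shut fingers; the grasp point (between the pads) lies 19 mm behind it; z points along the fingers, y is the direction in which the jaws open and shut (so a half turn about z gives the same grasp; the last joint's range is limited). The gripper opens to 94 mm and grips with 3 to 60 N. Pads are 16 mm wide; open, the fingers measure 119 mm over their backs; the gripper's body (75 mm by 177 mm) begins 78 mm behind the grasp point.
Start: joints at [1.153, 0.426, 0.074, 1.606, -0.034, 1.111, -0.067], TCP at [0.179, -0.651, 0.182] pointing down, gripper open.
Joint ranges: [-2.85, 2.85], [-0.5, 2.14], [-1.23, 1.37], [0.21, 2.46], [-1.02, 4.16], [0.16, 2.05], [-2.73, 2.73]. Speed limits (rad/s): [1.89, 1.89, 2.39, 2.39, 3.01, 3.01, 3.01].

### API

Orientations are given as a unit quaternion [x, y, z, w].
In Python, from bench import * gives the robot as it stands.
- The arm moves only by the tool jog_arm, never from a script. Its argument "commands" is a list of rows, each a list of 6 numbers: the shift along the tool's x, y, z in mm, then the turn, a rotation vector about the tool's x, y, z in rad. A call has 1 to 20 rows; each row shifts and turns the commanded pose from where the row before left it, along the tool's axes as they then stand; what a row does not reach is not made up. A row lasts 1/10 s, in which the tool goes at most 50 mm and 8.59 degrees, less where a joint would pass 70% of its speed; a pose out of reach is approached as far as the arm can. A call with a gripper value outside its range is refused whole. "hand" is the opening, from 0 (shut) to 1 (fully open), set as the call begins (left out, the last holds). The fingers move at their own pace and stop on an object; "newtons" is the grip in N (left out, the last holds). Time passes only in rows, so rows that do not move let the fingers close. It gives the time, the measured TCP pose, the force and the opening at its end, in the units of the state.
- sense(): the state, without advancing time (a new reading comes with each control period).
- snapshot(name): name is "scene" or "top" or "wrist"; returns a dict with "frame" (480x640x3 uint8, red, green, blue), "fx", "fy", "cx", "cy" (pixels), "D" ([k1, k2, p1, p2, k3] as OpenCV has them; the pictures are not rectified), "eye" and "orientation" of the camera in the world; the wrist camera has in their place "hand_eye" (4x4, takes a point from camera to tool coordinates, whose origin is the TCP and whose axes are the flange's). Camera axes: x right, y up, looking along -z (the intrinsics and any distortion apply to the point x, -y, -z); pixel columns grow to the right and rows downward; lengths in m; the calibration is good to about 2 mm. A picture is of the moment at which its call begins: read the wrist's pose just before it. There is no depth.
- finish_job(): hands the job in, once; it reports no verdict.
Trained networks look in the newest picture that a camera, given by its name, has taken for a name from the list of things; names that differ only in an ending like _2 or _b are one class to them, and where a whole thing is asked for, a point or a joint stands for the part that bears it (a point fixed in the world has none). Each returns a list of dicts, best first, with "score" (0 to 1); they miss things now and then, are a little off and sometimes report something else, mostly with a low value. They report only what shows in the picture. A call takes as long as a camera call. They do not tell look-alikes from the thing itself.
- outline_of(camera, target): "mask" (480x640 bool, what is visible of it) and "uv" ([column, row] in pixels, amid what is visible of it).
- pinpoint(camera, target): "uv" ([column, row] in pixels: a listed point, or the origin of a listed thing).
The state is a dict: "time": time; "joints": joint angles; "joint_vel": joint speeds; "joint_efforts": joint torques, N m; "tcp_pos": TCP position; "ee_rot": TCP orientation; "wrist_force": force on the tool from outside, world axes, zero at the start; "torque": the same for the moment, N m; "opening": opening from 0.0 (shut) to 1.0 (fully open).
Only numpy, scipy, OpenCV 4.12 (cv2) and the standard library are available. Lean on these libraries where they do the work, as an engineer would, in place of code of your own. Each camera call takes 0.05 s, during which the arm holds its last target. There are 200 camera calls.

## Working session

There is one attempt and no reset: what is moved stays moved. The work goes in short steps, Python scripts to look and compute and a tool call to move; the robot and the scene stay as the last step left them, time stands still between calls to the robot, and variables do not carry over. Pictures are saved under pics/ and viewed, about 8 in all and at most 12, crops included, and the job is handed in when it is done.

Besides the shell and the picture viewer there is one more tool, called after "Request:" as name(argument=value, ...) on one line, values as JSON. jog_arm: Moves the arm, as the interface text tells. Its arguments: {"type":"object","properties":{"commands":{"type":"array","items":{"type":"array","items":{"type":"number"}}},"hand":{"type":"number"},"newtons":{"type":"number"}},"required":["commands"]}

```bash
mkdir -p pics; ls; cat > h.py <<'E'
from bench import *
import numpy as np, cv2
from scipy.spatial.transform import Rotation as R
def snap(n):
    s=sense(); d=snapshot(n)
    if n=='wrist':
        T=np.eye(4); T[:3,:3]=R.from_quat(s['ee_rot']).as_matrix(); T[:3,3]=s['tcp_pos']
        d['T']=T@np.array(d['hand_eye'])
    else:
        T=np.eye(4); o=np.array(d['orientation'])
        T[:3,:3]=o if o.shape==(3,3) else R.from_quat(o).as_matrix(); T[:3,3]=d['eye']; d['T']=T
    d['K']=np.array([[d['fx'],0,d['cx']],[0,d['fy'],d['cy']],[0,0,1.]]); return d
def ray(d,uv):
    p=cv2.undistortPoints(np.array([[uv]],float),d['K'],np.array(d['D'],float))[0,0]
    return d['T'][:3,3], d['T'][:3,:3]@np.array([p[0],-p[1],-1])
def atz(d,uv,z):
    o,v=ray(d,uv); return o+v*(z-o[2])/v[2]
def proj(d,P):
    q=(np.atleast_2d(P)-d['T'][:3,3])@d['T'][:3,:3]; q=q*[1,-1,-1]
    return cv2.projectPoints(q,np.zeros(3),np.zeros(3),d['K'],np.array(d['D'],float))[0][:,0]
def save(d,f,box=None,s=1):
    im=d['frame'][...,::-1]
    if box: im=im[box[1]:box[3],box[0]:box[2]]
    cv2.imwrite('pics/'+f,cv2.resize(im,None,fx=s,fy=s,interpolation=cv2.INTER_CUBIC))
Z={'mirror_plate_grip':.07,'mirror_plate_side':.07,'target_plate_grip':.07,'base_centre':.017,'base_ball':.017}
def look(n,names=Z):
    d=snap(n)
    for t in names:
        for r in pinpoint(n,t): print(n,t,round(r['score'],2),np.round(r['uv'],1),np.round(atz(d,r['uv'],Z[t]),4))
    return d
E
python3 - <<'E'
from h import *
print(sense())
a=look('scene');b=look('top')
cv2.imwrite('pics/s1.png',a['frame'][...,::-1]);cv2.imwrite('pics/t1.png',b['frame'][...,::-1])
print(a['eye'],b['eye'])
E
```

```text
pics
{'time': 0.0, 'joints': array([ 1.15252371,  0.42671883,  0.07384041,  1.60660832, -0.03408709,
        1.11079979, -0.06712931]), 'joint_vel': array([ 2.44053742e-05, -8.53568080e-04, -2.39938842e-04, -1.50588239e-03,
        9.28151756e-04, -5.04504989e-04, -2.19864120e-03]), 'joint_efforts': array([-7.98565143e-04, -9.35819578e+01,  3.66707146e+00, -4.54195189e+01,
       -4.86002129e-02,  2.00794026e-02,  1.72756836e-04]), 'tcp_pos': array([ 0.17909005, -0.65032068,  0.18148353]), 'ee_rot': array([ 9.90986603e-01,  1.33959491e-01, -1.35016108e-04, -6.23211088e-04]), 'wrist_force': array([-0.2511264,  0.3037699, -0.1760576]), 'torque': array([ 0.01265414, -0.03680501, -0.00807972]), 'opening': 1.0025955087099443}
scene mirror_plate_grip 0.95 [426.9 184.8] [ 0.5129 -0.3107  0.07  ]
scene mirror_plate_grip 0.8 [457.8 206.7] [ 0.3672 -0.2873  0.07  ]
scene mirror_plate_side 0.92 [416.5 184.5] [ 0.5332 -0.2862  0.07  ]
scene mirror_plate_side 0.87 [448.1 208.4] [ 0.3774 -0.2575  0.07  ]
scene base_centre 0.7 [122.9 339.6] [0.4742 0.6698 0.017 ]
scene base_centre 0.64 [313.7 253.6] [0.4874 0.1367 0.017 ]
scene base_ball 0.95 [309.6 260.8] [0.4676 0.1644 0.017 ]
scene base_ball 0.89 [104.7 350.9] [0.4639 0.7154 0.017 ]
top mirror_plate_grip 0.86 [490.8 286.3] [ 0.3664 -0.2903  0.07  ]
top mirror_plate_grip 0.62 [496.9 231.2] [ 0.5261 -0.3158  0.07  ]
top mirror_plate_side 0.84 [489.7 227.3] [ 0.5374 -0.2959  0.07  ]
top mirror_plate_side 0.66 [479.  275.1] [ 0.3978 -0.2589  0.07  ]
top target_plate_grip 0.77 [412.7 247.5] [ 0.4752 -0.0744  0.07  ]
top base_centre 0.9 [334.7 245.9] [0.4894 0.147  0.017 ]
top base_centre 0.85 [151.7 247.5] [0.478 0.681 0.017]
top base_ball 0.76 [140.2 251.3] [0.4662 0.7132 0.017 ]
top base_ball 0.62 [324.7 247.8] [0.4833 0.1763 0.017 ]
[-0.4819267   0.83400731  0.87135548] [0.07687883 0.17411194 1.78559695]
```

View pics/s1.png

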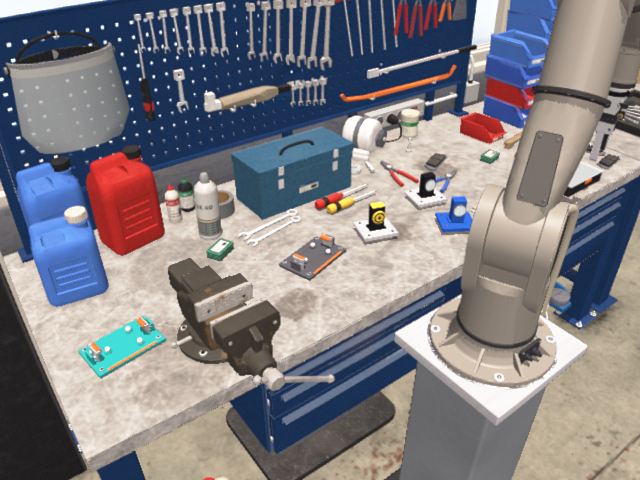

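View pics/t1.png

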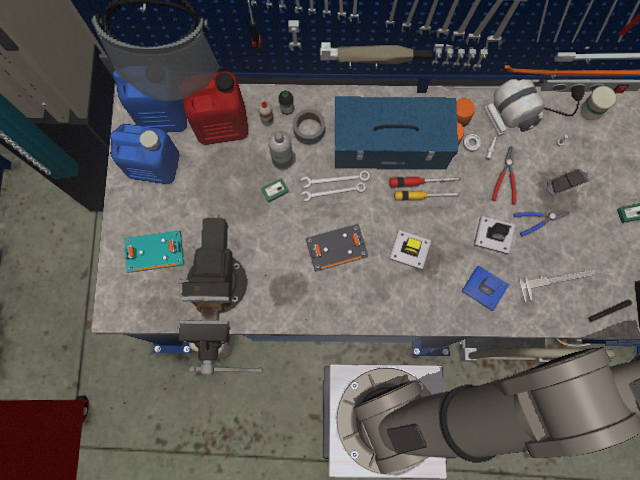

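The real mirror plate is the white plate with the black block and silver disc, scene (427,185), top (497,231). These could be mistaken for it:
- the target plate, with its yellow cap, at scene (376,218), top (411,247)
- the blue look-alike, at scene (457,208), top (486,287)

The wanted base is the dark one, scene (313,254), top (336,247). The turquoise one at top (153,250) is to be left alone.

I'll choose the white and black plate, then check it with a wrist close-up.

```bash
sed -i "s/:.07/:.06/g" h.py; cat >> h.py <<'E'
def yaw():
    m=R.from_quat(sense()['ee_rot']).as_matrix(); return np.arctan2(m[1,0],m[0,0])
def togo(pos,psi):
    "remaining shift in tool axes (mm) and rotation vector (turn about tool z) to TCP pos, tool yaw psi, tool straight down"
    s=sense(); r=R.from_quat(s['ee_rot']); g=R.from_euler('z',psi)*R.from_euler('x',np.pi)
    print('shift mm',np.round(r.inv().apply(np.array(pos)-s['tcp_pos'])*1e3,1),'turn',np.round((r.inv()*g).as_rotvec(),4),'t',round(s['time'],2))
E
python3 - <<'E'
from h import *
look('scene',['mirror_plate_grip','mirror_plate_side']);b=look('top',['mirror_plate_grip','mirror_plate_side'])
w=snap('wrist'); print(np.round(w['hand_eye'],3),w['K'])
print(yaw()); togo([.43,-.28,.30],-.45)
save(b,'c1.png',(300,200,540,320),3)
E
```

```text
scene mirror_plate_grip 0.96 [456.7 209.2] [ 0.3702 -0.2879  0.06  ]
scene mirror_plate_grip 0.8 [426.2 184.7] [ 0.527  -0.3237  0.06  ]
scene mirror_plate_side 0.79 [414.3 184.1] [ 0.5518 -0.2965  0.06  ]
scene mirror_plate_side 0.58 [445.9 209.6] [ 0.3873 -0.2609  0.06  ]
top mirror_plate_grip 0.7 [497.  229.6] [ 0.5335 -0.3192  0.06  ]
top mirror_plate_side 0.63 [479.5 276.6] [ 0.3954 -0.2627  0.06  ]
top mirror_plate_side 0.58 [486.5 230.8] [ 0.5295 -0.2889  0.06  ]
[[-0.001  0.973  0.23   0.066]
 [ 1.     0.001 -0.001  0.   ]
 [-0.001  0.23  -0.973 -0.201]
 [ 0.     0.     0.     1.   ]] [[377.62347014   0.         319.21610872]
 [  0.         377.62347014 238.46402661]
 [  0.           0.           1.        ]]
0.26875666287013106
shift mm [ 340.2 -290.8 -117.8] turn [-0.     -0.      0.7188] t 0.95
```

View pics/c1.png

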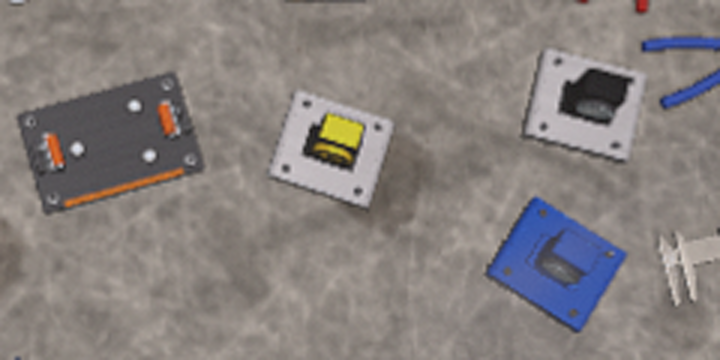

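The crop shows the base on the left (stripe down, single ball left at crop (78,150)) and the yellow target at (335,140). The mirror plate is at (590,100), white with a black block and its mirror facing down towards -x. The blue look-alike is at (560,262). I'll move above the mirror plate.

Request:
jog_arm(commands=[[20, -10, -20, 0, 0, 0], [35, -18, -20, 0, 0, 0], [37, -20, -20, 0, 0, 0], [37, -20, -8, 0, 0, 0], [37, -20, 0, 0, 0, 0], [37, -20, 0, 0, 0, 0.08], [37, -17, 0, 0, 0, 0.08], [38, -14, 0, 0, 0, 0.08], [38, -11, 0, 0, 0, 0.08], [38, -8, 0, 0, 0, 0.08], [40, -4, 0, 0, 0, 0.08], [20, 0, 0, 0, 0, 0.03], [0, 0, 0, 0, 0, 0], [0, 0, 0, 0, 0, 0]], hand=1)

```text
time: 2.35
tcp_pos: [0.5512, -0.4383, 0.2497]
ee_rot: [0.993, -0.12, -0.0, -0.0]
wrist_force: [-0.2, -0.4, 0.1]
opening: 1.003
```

```bash
python3 - <<'E'
from h import *
s=sense();print(s['tcp_pos'],yaw(),s['joints'].round(2))
d=look('wrist',['mirror_plate_grip','mirror_plate_side'])
togo([.53,-.32,.25],-.24)
save(d,'w1.png')
E
```

```text
[ 0.55121204 -0.43830889  0.2497062 ] -0.2405199896972531 [ 0.59  0.43 -0.01  1.45  0.    1.26 -1.23]
wrist mirror_plate_grip 0.69 [231.3 392.5] [ 0.3686 -0.2867  0.06  ]
wrist mirror_plate_grip 0.58 [220.9 257.3] [ 0.5308 -0.3246  0.06  ]
wrist mirror_plate_grip 0.43 [232.9 246.6] [ 0.5391 -0.3407  0.06  ]
wrist mirror_plate_side 0.93 [203.3 385.1] [ 0.3859 -0.2575  0.06  ]
wrist mirror_plate_side 0.67 [189.3 259.7] [ 0.5363 -0.2905  0.06  ]
shift mm [ -48.3 -110.5    0.5] turn [ 0.0002 -0.0001 -0.0021] t 2.5
```

View pics/w1.png

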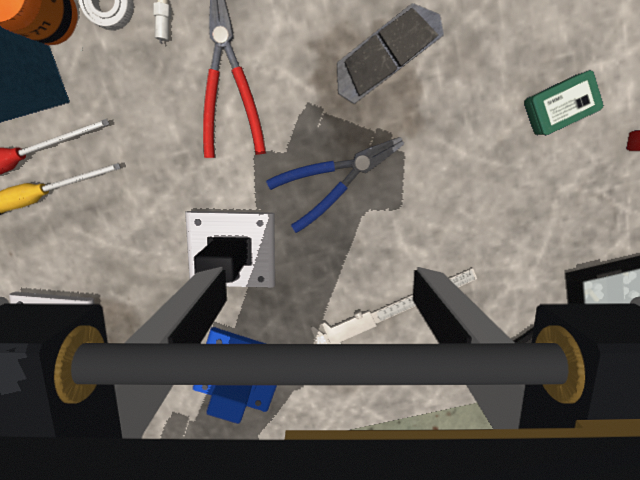

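The wrist view shows the plate at about (230,250), square to the image, with the blue one below at (235,375). I'll centre it.

Request:
jog_arm(commands=[[0, -28, 0, 0, 0, 0], [0, -45, 0, 0, 0, 0], [0, -37, 0, 0, 0, 0], [0, 0, 0, 0, 0, 0], [0, 0, 0, 0, 0, 0]])

```text
time: 3.0
tcp_pos: [0.5774, -0.3313, 0.2509]
ee_rot: [0.993, -0.12, 0.0, 0.0]
wrist_force: [-0.2, -0.3, 0.6]
opening: 0.998
```

```bash
python3 - <<'E'
from h import *
d=look('wrist',['mirror_plate_grip','mirror_plate_side'])
for r in outline_of('wrist','mirror_plate_grip'): print(r['score'],r['uv'],r['mask'].sum())
g=cv2.cvtColor(d['frame'],cv2.COLOR_RGB2HSV)
m=((g[...,1]<25)&(g[...,2]>150)).astype(np.uint8); m[330:]=0; m[:,:230]=0;m[:,420:]=0
m=cv2.morphologyEx(m,cv2.MORPH_OPEN,np.ones((3,3)))
n,l,st,c=cv2.connectedComponentsWithStats(m); k=1+st[1:,4].argmax(); print(st[k])
rr=cv2.minAreaRect(np.argwhere(l==k)[:,::-1].astype(np.float32)); bx=cv2.boxPoints(rr)
P=np.array([atz(d,p,.022) for p in bx]); print(bx.round(1).tolist(),P.round(4).tolist(),P.mean(0))
e=np.diff(np.vstack([P,P[:1]]),axis=0)[:,:2]; print(np.linalg.norm(e,axis=1),np.degrees(np.arctan2(e[:,1],e[:,0])),np.degrees(yaw()))
im=d['frame'][...,::-1].copy(); d['frame']=im[...,::-1]; cv2.polylines(im,[bx.astype(int)],True,(0,0,255),1); d['frame']=im[...,::-1]
save(d,'w2.png',(200,140,440,320),3)
E
```

```text
wrist mirror_plate_grip 0.84 [325.8 389.6] [ 0.3718 -0.2893  0.06  ]
wrist mirror_plate_grip 0.57 [322.3 260.3] [ 0.5276 -0.323   0.06  ]
wrist mirror_plate_side 0.93 [295.1 384.2] [ 0.3875 -0.2559  0.06  ]
wrist mirror_plate_side 0.8 [290.8 259.3] [ 0.5368 -0.2902  0.06  ]
0.96 [324.0, 391.5] 2329
0.83 [321.6, 248.4] 6494
0.69 [125.3, 311.4] 2215
[257   1  16  37 463]
[[257.0, 1.0], [272.0, 1.0], [272.0, 37.0], [257.0, 37.0]] [[0.8019, -0.3212, 0.022], [0.7982, -0.3362, 0.022], [0.7652, -0.3272, 0.022], [0.7689, -0.3119, 0.022]] [ 0.78353822 -0.32410636  0.022     ]
[0.01542011 0.03420359 0.0156956  0.03421769] [-103.99237291  164.74325774   76.03289636  -15.71765981] -13.941319406037792
```

View pics/w2.png

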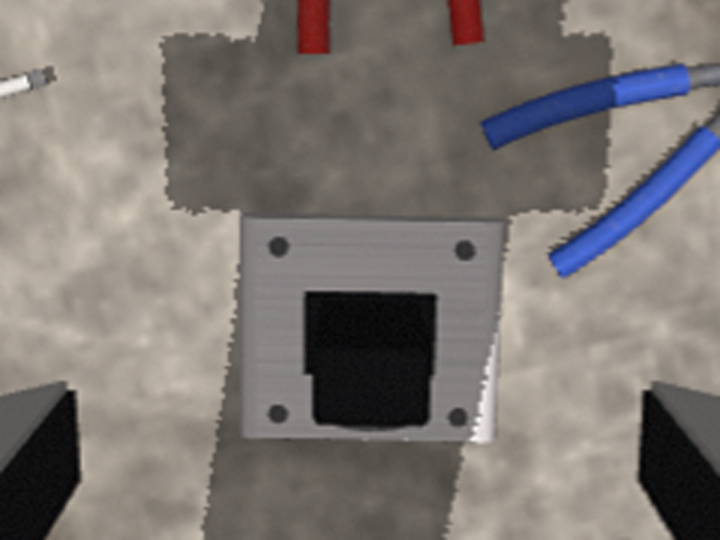

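The shaded plate now sits at the image centre. Its four screws are at crop (278,246), (465,250), (458,417) and (278,413), and the black block is in the middle. I'll compute the pose from the screws, which lie on the slab top at z = 22 mm.

```bash
python3 - <<'E'
from h import *
d=snap('wrist')
c=np.array([[278,246],[465,250],[458,417],[278,413],[244,216],[507,220],[496,440],[243,438]])/3+[200,140]-1/3
for Q in (c[:4],c[4:]):
    P=np.array([atz(d,p,.022) for p in Q]); e=np.diff(np.vstack([P,P[:1]]),axis=0)[:,:2]
    print(P.mean(0).round(4),np.linalg.norm(e,axis=1).round(4),np.degrees(np.arctan2(e[:,1],e[:,0])).round(1))
    a=(P[0]+P[1]-P[2]-P[3]);b=P[0]+P[3]-P[1]-P[2]; print('psi',np.arctan2(a[1],a[0]),np.arctan2(-b[0],b[1]))
# block top face: crop (305,293)-(436,293) back edge at z .094
for u in ((305,293),(436,293)): print(atz(d,np.array(u)/3+[200,140],.094).round(4))
s=sense();print(s['tcp_pos'],yaw())
E
```

```text
[ 0.5274 -0.3258  0.022 ] [0.0721 0.0679 0.0719 0.0678] [-105.2  164.9   74.6  -14.9]
psi -0.2620290707243757 -0.26697131984443767
[ 0.5278 -0.327   0.022 ] [0.1008 0.0894 0.1016 0.0901] [-104.9  164.9   75.5  -15.6]
psi -0.267587850272824 -0.2562435813450493
[ 0.5642 -0.3128  0.094 ]
[ 0.5539 -0.354   0.094 ]
[ 0.5770807  -0.33285743  0.25017102] -0.24306211563765195
```

```bash
python3 - <<'E'
from h import *
togo([.5275,-.3255,.041],-.264)
E
```

```text
shift mm [-49.9   4.7 209.2] turn [0.0003 0.0001 0.0209] t 3.25
```

Request:
jog_arm(commands=[[-20, 2, 20, 0, 0, 0.021], [-30, 2.7, 25, 0, 0, 0], [0, 0, 40, 0, 0, 0], [0, 0, 45, 0, 0, 0], [0, 0, 35, 0, 0, 0], [0, 0, 20, 0, 0, 0], [0, 0, 10, 0, 0, 0], [0, 0, 0, 0, 0, 0], [0, 0, 0, 0, 0, 0], [0, 0, 0, 0, 0, 0]])

```text
time: 4.25
tcp_pos: [0.5289, -0.3241, 0.0566]
ee_rot: [0.991, -0.131, 0.001, 0.0]
wrist_force: [0.0, -0.0, 0.7]
opening: 0.999
```

```bash
python3 - <<'E'
from h import *
d=snap('wrist');save(d,'w3.png',(160,100,480,340),2.5)
togo([.5275,-.3255,.041],-.264)
E
```

```text
shift mm [-1.   1.8 15.5] turn [ 0.0004 -0.0019  0.0016] t 4.3
```

View pics/w3.png

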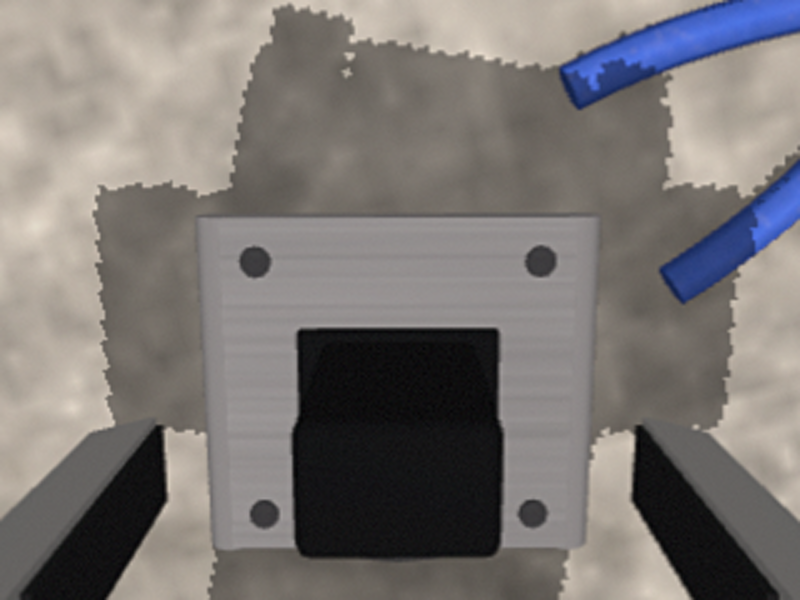

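The block is centred between the jaws and square to the view. The screws are at crop (255,262), (541,261), (533,513) and (264,513).

```bash
python3 - <<'E'
from h import *
d=snap('wrist')
c=np.array([[255,262],[541,261],[533,513],[264,513]])/2.5+[160,100]-.3
P=np.array([atz(d,p,.022) for p in c]); a=(P[0]+P[1]-P[2]-P[3]);b=P[0]+P[3]-P[1]-P[2]
print(P.mean(0),np.arctan2(a[1],a[0]),np.arctan2(-b[0],b[1]))
for u in ((255,262),(264,513),(541,261)): print(atz(d,np.array(u)/2.5+[160,100],.022).round(4))
m=P.mean(0); togo([m[0],m[1],.041],-.264)
E
```

```text
[ 0.5277314  -0.32392929  0.022     ] -0.26128581545237384 -0.26171804906398904
[ 0.5695 -0.2981  0.022 ]
[ 0.5041 -0.2805  0.022 ]
[ 0.551  -0.3676  0.022 ]
shift mm [-1.   0.3 15.4] turn [ 0.0003 -0.0017  0.0016] t 4.35
```

Request:
jog_arm(commands=[[-1, 0.3, 8, 0, 0, 0], [0, 0, 7.5, 0, 0, 0], [0, 0, 0, 0, 0, 0]])

```text
time: 4.65
tcp_pos: [0.5263, -0.3231, 0.0383]
ee_rot: [0.991, -0.131, -0.001, -0.0]
wrist_force: [-0.1, 0.1, 0.3]
opening: 0.999
```

Request:
jog_arm(commands=[[0, 0, 0, 0, 0, 0], [0, 0, 0, 0, 0, 0], [0, 0, 0, 0, 0, 0], [0, 0, 0, 0, 0, 0], [0, 0, 0, 0, 0, 0], [0, 0, 0, 0, 0, 0], [0, 0, 0, 0, 0, 0], [0, 0, 0, 0, 0, 0]], hand=0.3, newtons=45)

```text
time: 5.45
tcp_pos: [0.5271, -0.3236, 0.0397]
ee_rot: [0.991, -0.131, -0.0, -0.0]
wrist_force: [0.4, 0.5, 0.6]
opening: 0.421
```

Gripped: opening 0.421 is about 39.6 mm, against a 40 mm block. Now I'll lift it and carry it to a view point in front of the base.

Request:
jog_arm(commands=[[0, 0, -8, 0, 0, 0], [0, 0, -20, 0, 0, 0], [0, 0, -30, 0, 0, 0], [0, 0, -35, 0, 0, 0], [0, 0, -35, 0, 0, 0], [0, 0, -30, 0, 0, 0], [-10, -20, -30, 0, 0, 0], [-18, -34, -30, 0, 0, 0], [-18, -34, -20, 0, 0, 0], [-18, -34, -15, 0, 0, 0], [-18, -34, -7, 0, 0, 0], [-18, -34, 0, 0, 0, 0], [-18, -34, 0, 0, 0, 0], [-18, -34, 0, 0, 0, 0], [-18, -34, 0, 0, 0, 0], [-18, -34, 0, 0, 0, 0], [-18, -34, 0, 0, 0, 0], [-18, -34, 0, 0, 0, 0], [-18, -34, 0, 0, 0, 0], [-10, -20, 0, 0, 0, 0]])

```text
time: 7.45
tcp_pos: [0.4139, 0.1729, 0.3003]
ee_rot: [0.992, -0.129, 0.0, -0.0]
wrist_force: [0.7, -0.6, -2.9]
opening: 0.42
```

Request:
jog_arm(commands=[[0, 0, 0, 0, 0, -0.05], [0, 0, 0, 0, 0, -0.08], [0, 0, 0, 0, 0, -0.1], [0, 0, 0, 0, 0, -0.1], [0, 0, 0, 0, 0, -0.1], [0, 0, 0, 0, 0, -0.08], [0, 0, 0, 0, 0, 0], [0, 0, 0, 0, 0, 0], [0, 0, 0, 0, 0, 0]])

```text
time: 8.35
tcp_pos: [0.4152, 0.1702, 0.2998]
ee_rot: [0.992, 0.123, 0.0, 0.0]
wrist_force: [0.4, 0.4, -3.6]
opening: 0.423
```

```bash
python3 - <<'E'
from h import *
d=look('wrist',['base_centre','base_ball','mirror_plate_grip']);save(d,'w4.png')
look('top',['base_centre','base_ball'])
s=sense();print(s['tcp_pos'],yaw(),s['joints'].round(2))
togo([.43,.13,.30],.25)
E
```

```text
wrist base_centre 0.71 [352.5 150. ] [0.4888 0.1452 0.017 ]
wrist base_ball 0.82 [327.2 151.1] [0.4798 0.1755 0.017 ]
wrist mirror_plate_grip 0.63 [316.8 280.9] [0.3254 0.1503 0.06  ]
top base_centre 0.69 [153.  251.7] [0.4655 0.6763 0.017 ]
top base_ball 0.83 [139.2 251.6] [0.4653 0.716  0.017 ]
[0.41530977 0.17028905 0.29968781] 0.24752161704498934 [-0.03 -0.02 -0.49  1.9  -0.01  1.26 -1.83]
shift mm [ 4.4 42.7 -0.3] turn [-0.      0.0001 -0.0025] t 8.7
```

View pics/w4.png

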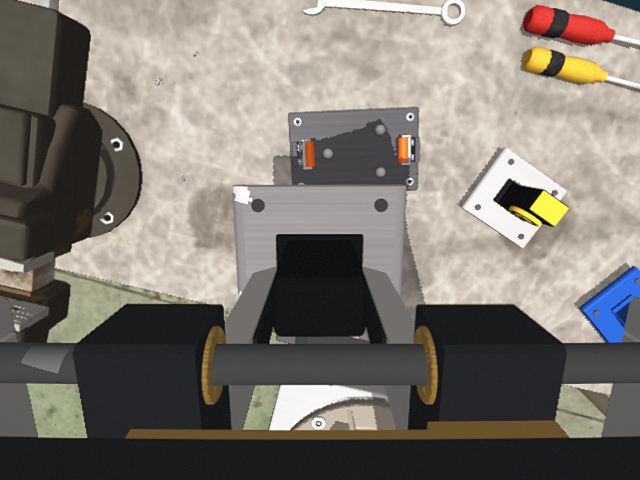

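The base is fully visible: single ball at (328,153), pair at (380,129) and (380,171), rollers at (308,153) and (405,149). The held plate is in the foreground. A magnified crop will refine the ball positions.

```bash
python3 - <<'E'
from h import *
d=snap('wrist');save(d,'w5.png',(280,95,430,215),5)
E
```

```text
(no output)
```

View pics/w5.png

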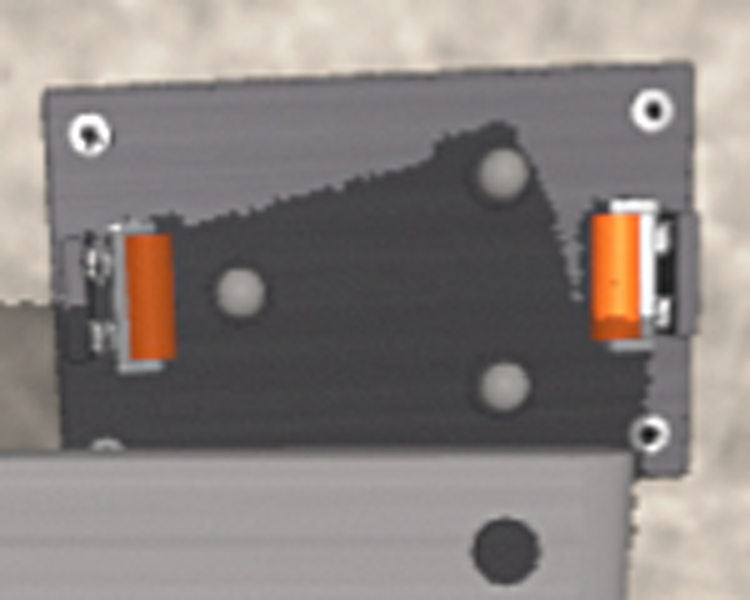

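```bash
cat >> h.py <<'E'
def fitbase(P):
    L=np.array([[0,34],[26,-32],[-26,-32.]])/1e3; Q=np.array(P)[:,:2]
    l=L-L.mean(0); q=Q-Q.mean(0); a=np.arctan2((l[:,0]*q[:,1]-l[:,1]*q[:,0]).sum(),(l*q).sum())
    r=np.array([[np.cos(a),-np.sin(a)],[np.sin(a),np.cos(a)]]); c=Q.mean(0)-r@L.mean(0)
    print('base',c.round(4),'yaw',a.round(4),'resid mm',((Q-L@r.T-c)*1e3).round(1).tolist()); return c,a
def plate(d,z):
    for u in ((258,205),(381,205.2)):
        p=atz(d,u,z); print('screw in tool',((p-sense()['tcp_pos'])@R.from_quat(sense()['ee_rot']).as_matrix()*1e3).round(1))
E
python3 - <<'E'
from h import *
d=snap('wrist')
u=np.array([[241,292],[502,174],[504,387]])/5+[280,95]-.4
c,a=fitbase([atz(d,p,.017) for p in u])
z=sense()['tcp_pos'][2]; plate(d,z-.019)
togo([*c,.20],a)
print(proj(d,[.4652,.13,.017]) if 0 else '')
E
```

```text
base [0.4873 0.1421] yaw 0.2878 resid mm [[0.2, -0.2], [-0.1, 0.2], [-0.1, 0.0]]
screw in tool [ 34.3 -35.6  19. ]
screw in tool [34.2 36.6 19. ]
shift mm [62.8 45.  99.7] turn [-0.      0.     -0.0403] t 8.8
```

Base centre is (0.4873, 0.1421), yaw 0.288, with 0.2 mm residuals, and the plate sits true in the grip to within 0.5 mm. I'll move above the base.

Request:
jog_arm(commands=[[10, 7, 0, 0, 0, 0], [20, 14, 0, 0, 0, 0], [20, 14, 0, 0, 0, 0], [12.5, 9.5, 10, 0, 0, 0], [0, 0, 25, 0, 0, -0.02], [0, 0, 35, 0, 0, -0.02], [0, 0, 40, 0, 0, 0], [0, 0, 35, 0, 0, 0], [0, 0, 25, 0, 0, 0], [0, 0, 10, 0, 0, 0], [0, 0, 0, 0, 0, 0], [0, 0, 0, 0, 0, 0]])

```text
time: 10.0
tcp_pos: [0.4875, 0.1427, 0.1205]
ee_rot: [0.99, 0.143, 0.0, -0.0]
wrist_force: [-0.2, 0.3, -3.8]
opening: 0.419
```

```bash
python3 - <<'E'
from h import *
togo([.4868,.1424,.0665],.2878); d=snap('wrist'); togo([.4868,.1424,.0665],.2878)
s=sense(); print(s['tcp_pos'],s['wrist_force'],s['torque'],s['opening'])
a=snap('scene'); save(a,'s2.png',(240,190,400,310),5)
E
```

```text
shift mm [-0.8  0.2 54. ] turn [-0.0002 -0.001  -0.    ] t 10.0
shift mm [-1.1  0.2 54.4] turn [-0.0001 -0.0018 -0.0001] t 10.05
[0.48769481 0.14282147 0.12091167] [ 0.59499284  0.45775776 -3.79196792] [0.00077388 0.02210907 0.00575358] 0.4175212592088175
```

View pics/s2.png

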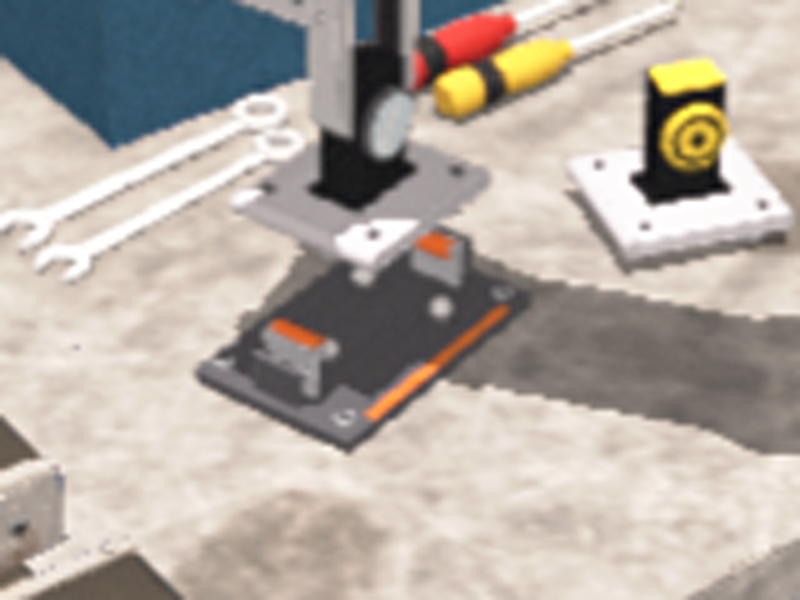

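The scene view shows the held plate above the dark base with its mirror at (388,122) facing the orange stripe, aligned with the base. Now I'll descend slowly towards the rollers.

Request:
jog_arm(commands=[[-0.8, 0.2, 10, 0, 0, 0], [0, 0, 15, 0, 0, 0], [0, 0, 10, 0, 0, 0], [0, 0, 5, 0, 0, 0], [0, 0, 4, 0, 0, 0], [0, 0, 3, 0, 0, 0], [0, 0, 0, 0, 0, 0], [0, 0, 0, 0, 0, 0]])

```text
time: 10.9
tcp_pos: [0.4863, 0.1422, 0.073]
ee_rot: [0.99, 0.143, 0.0, -0.0]
wrist_force: [-0.1, -0.4, -3.5]
opening: 0.423
```

Request:
jog_arm(commands=[[0, 0, 2, 0, 0, 0], [0, 0, 2, 0, 0, 0], [0, 0, 2, 0, 0, 0], [0, 0, 2, 0, 0, 0], [0, 0, 0, 0, 0, 0]])

```text
time: 11.4
tcp_pos: [0.4862, 0.1421, 0.0646]
ee_rot: [0.99, 0.143, 0.0, -0.0]
wrist_force: [0.7, 0.2, -2.7]
opening: 0.42
```

Request:
jog_arm(commands=[[0, 0, 1.5, 0, 0, 0], [0, 0, 1.5, 0, 0, 0], [0, 0, 0, 0, 0, 0]])

```text
time: 11.7
tcp_pos: [0.4862, 0.1421, 0.0615]
ee_rot: [0.99, 0.143, 0.0, -0.0]
wrist_force: [1.7, 0.8, -3.5]
opening: 0.421
```

Request:
jog_arm(commands=[[0, 0, 1.5, 0, 0, 0], [0, 0, 1.5, 0, 0, 0], [0, 0, 0, 0, 0, 0]])

```text
time: 12.0
tcp_pos: [0.4859, 0.1419, 0.0583]
ee_rot: [0.99, 0.143, -0.0, 0.0]
wrist_force: [1.0, 0.4, -5.3]
opening: 0.421
```

Request:
jog_arm(commands=[[0, 0, 1, 0, 0, 0], [0, 0, 1, 0, 0, 0], [0, 0, 0, 0, 0, 0]])

```text
time: 12.3
tcp_pos: [0.4859, 0.142, 0.0564]
ee_rot: [0.99, 0.143, -0.0, 0.0]
wrist_force: [0.5, 0.7, -7.2]
opening: 0.422
```

The force has turned downward (the rollers are pulling the plate in) and the height is at nominal home, 0.0565. I'll press a little further to confirm it is on the balls.

Request:
jog_arm(commands=[[0, 0, 1, 0, 0, 0], [0, 0, 1, 0, 0, 0], [0, 0, 0, 0, 0, 0]])

```text
time: 12.6
tcp_pos: [0.4866, 0.1423, 0.0549]
ee_rot: [0.99, 0.143, 0.001, -0.0]
wrist_force: [2.5, 0.5, -1.5]
opening: 0.421
```

Request:
jog_arm(commands=[[0, 0, 1, 0, 0, 0], [0, 0, 1, 0, 0, 0], [0, 0, 0, 0, 0, 0]])

```text
time: 12.9
tcp_pos: [0.4872, 0.1425, 0.0544]
ee_rot: [0.99, 0.143, 0.001, 0.0]
wrist_force: [-5.4, -1.5, 29.0]
opening: 0.422
```

Firm contact: +29 N with z no longer falling, so the plate is home on the balls. I'll relax the press, then release.

Request:
jog_arm(commands=[[0, 0, -1.2, 0, 0, 0], [0, 0, 0, 0, 0, 0], [0, 0, 0, 0, 0, 0]])

```text
time: 13.2
tcp_pos: [0.4869, 0.1424, 0.0547]
ee_rot: [0.99, 0.143, 0.001, -0.0]
wrist_force: [-0.5, 0.1, 13.9]
opening: 0.426
```

Request:
jog_arm(commands=[[0, 0, 0, 0, 0, 0], [0, 0, 0, 0, 0, 0], [0, 0, 0, 0, 0, 0], [0, 0, 0, 0, 0, 0], [0, 0, 0, 0, 0, 0]], hand=0.75)

```text
time: 13.7
tcp_pos: [0.486, 0.142, 0.0538]
ee_rot: [0.99, 0.143, -0.0, -0.0]
wrist_force: [-0.5, -0.1, -0.3]
opening: 0.747
```

```bash
python3 - <<'E'
from h import *
s=sense(); print(s['time'],s['tcp_pos'],s['wrist_force'],s['opening'])
E
```

```text
13.7 [0.48604636 0.14203178 0.05382101] [-0.48896659 -0.1487008  -0.30206168] 0.7468418186064406
```

Request:
jog_arm(commands=[[0, 0, -10, 0, 0, 0], [0, 0, -20, 0, 0, 0], [0, 0, -35, 0, 0, 0], [0, 0, -40, 0, 0, 0], [0, 0, -40, 0, 0, 0], [0, 0, -40, 0, 0, 0], [0, 0, -20, 0, 0, 0], [0, 0, 0, 0, 0, 0], [0, 0, 0, 0, 0, 0]])

```text
time: 14.6
tcp_pos: [0.486, 0.1421, 0.2593]
ee_rot: [0.99, 0.143, 0.0, -0.0]
wrist_force: [0.0, 0.3, -0.8]
opening: 0.75
```

```bash
python3 - <<'E'
from h import *
s=sense(); print(s['tcp_pos'],s['wrist_force'],s['opening'])
Z.update(mirror_plate_grip=.0755,mirror_plate_side=.0755)
d=look('wrist',['mirror_plate_grip','mirror_plate_side','base_centre']); a=look('scene',['mirror_plate_grip','mirror_plate_side','target_plate_grip'])
w=cv2.resize(d['frame'][120:320,220:420],(580,580),interpolation=2)[:,90:490]; c=cv2.resize(a['frame'][200:300,260:360],(580,580),interpolation=2)[:,:400]
cv2.imwrite('pics/f1.png',np.hstack([w,c])[...,::-1])
E
```

```text
[0.48598179 0.14207992 0.25932319] [ 0.00623941  0.27211086 -0.83230461] 0.749928588462598
wrist mirror_plate_side 0.67 [286.7 216.4] [0.4753 0.1735 0.0755]
wrist base_centre 0.46 [503.9 271.9] [ 0.4731 -0.101   0.017 ]
scene mirror_plate_grip 0.64 [309.  236.1] [0.4917 0.1482 0.0755]
scene mirror_plate_grip 0.56 [458. 208.] [ 0.3562 -0.2745  0.0755]
scene mirror_plate_side 0.62 [302.4 239.2] [0.4902 0.1703 0.0755]
scene mirror_plate_side 0.56 [443.9 211.6] [ 0.3666 -0.2272  0.0755]
scene target_plate_grip 0.66 [375.6 217.8] [ 0.4744 -0.0682  0.06  ]
```

View pics/f1.png

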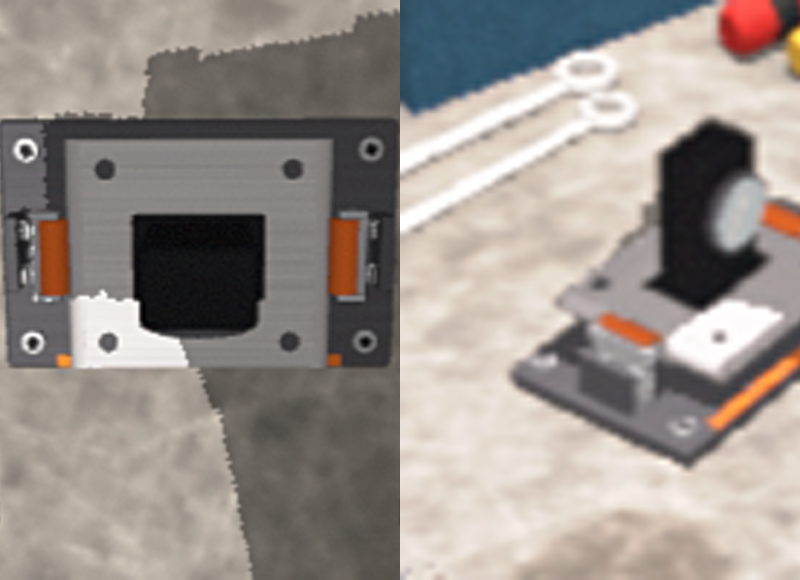

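Both halves show the plate square between the two rollers, which lie over its ends, with the mirror facing the stripe. I'll check its height and centre numerically from the screws at (105,169), (293,169), (290,341) and (109,341).

```bash
python3 - <<'E'
from h import *
d=snap('wrist')
c=(np.array([[105,169],[293,169],[290,341],[109,341]])+[90,0])/2.9+[220,120]-.3
for z in (.0375,.0475):
    P=np.array([atz(d,p,z) for p in c]); e=np.diff(np.vstack([P,P[:1]]),axis=0)[:,:2]; a=(P[0]+P[1]-P[2]-P[3])
    print(z,P.mean(0).round(4),np.linalg.norm(e,axis=1).round(4),np.arctan2(a[1],a[0]).round(3))
E
```

```text
0.0375 [0.4873 0.1418 0.0375] [0.0718 0.0675 0.0717 0.0675] 0.29
0.0475 [0.4888 0.1422 0.0475] [0.0701 0.0659 0.07   0.0659] 0.29
```

The screw spacing of 71.8 mm matches the 72.0 mm measured before, at home height. It would come out at 70.1 mm if the plate stood 10 mm high. The centre is within 0.5 mm of the base's and the yaw is 0.290 against 0.288. Handing in.

```bash
python3 -c "
from bench import *
print(finish_job(), sense()['time'])"
```

```text
the job is handed in; nothing more can be done
the job is handed in; nothing more can be done
```

The mirror plate is home on the three balls of the dark base, mirror facing the orange stripe, and the job was handed in at about 15 s of the 42 s allowed. No verdict was reported.

I gripped it by its block, carried it over the base and set it down slowly. I pressed until the reading reached +29 N with no further travel, then eased off, opened the fingers and backed straight up.

**Last checks:**
- **Position:** the plate centre came out at (0.4873, 0.1418), against (0.4873, 0.1421) for the base. Yaw was 0.290 rad against 0.288.
- **Height:** the screw spacing matched the seated height, not the position 10 mm too high. Both rollers lay over the plate ends in the pictures. I did not measure tilt or the catch angles separately.
- **Robot:** the hand was 0.2 m clear and the wrist force was near zero.
- **Target plate:** it stayed put. The networks placed it at (0.474, -0.068) afterwards, against about (0.475, -0.074) before, which is within their error. I never went near it below carrying height.

**Disagreements:**
- **Network positions:** the networks' rough scene positions for the seated plate were off by up to about 15 mm, and a low-score base detection was false. I relied on the screw and ball measurements from the wrist camera instead.
- **Catch force:** I did not see the expected upward push as the catches yielded. The force showed little until it turned downward near home, before the firm stop on the balls.

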